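Draw the stuck plug from a washing-machine drain pump

ROBOT

A 6-joint arm with a two-finger parallel gripper is mounted at the origin on the work surface. World frame = base frame: x ahead of the robot, y to its left, z up, the work surface at z = 0. Lengths are in m, angles in degrees, forces in N, time in s.
With the tool pointing down it reaches from about 0.25 to 0.725 m from the base axis. Payload 9.7 kg.
Tool frame: the origin (TCP) lies at the very end of the fingers, on their centre line; the grasp point (between the pads) lies 19 mm behind it; z points along the fingers, y is the line along which they close (so a half turn about z gives the same grasp; the last joint's range is limited). The gripper opens to 85 mm and grips with 20 to 120 N. Pads are 22 mm wide; open, the fingers measure 114 mm over their backs; the gripper's body (76 mm by 85 mm) begins 54 mm behind the grasp point. The pads swing forward as they close: fully open they stand 13 mm farther back than shut.
Start: joints at [66.635, 4.979, 10.078, 95.1, 0, 90], TCP at [0.218, 0.505, 0.231] pointing down, gripper open.
Joint ranges: [-179.16, 179.16], [-48.56, 103.87], [-65.8, 70.77], [-126.05, 130.52], [-82.76, 87.17], [-180, 180]. Speed limits (degrees/s): [127.2, 127.2, 147.25, 180, 180, 180].

INTERFACE

Orientations are given as [roll, pitch, yaw] about the fixed x, y, z axes, in that order (R = Rz(yaw) Ry(pitch) Rx(roll)).
In Python, from workcell import bot gives the robot as it stands.
- The arm moves only by the tool arm_command, never from a script. Its argument "series" is a list of rows, each a list of 4 numbers: the shift along the tool's x, y, z in m, then the turn about the tool's z in rad. A call has exactly 5 rows; each row is the pose to reach, as a shift and turn from the pose commanded when the call began, along the tool's axes at that moment; what a row does not reach only later rows make up. A row lasts 1/10 s, in which the tool goes at most 50 mm and 8.59 degrees, less where a joint would pass 70% of its speed; a pose out of reach is approached as far as the arm can. A call with a gripper value outside its range is refused whole. "hand" is the finger opening in m, from 0 to 0.0854, set as the call begins (left out, the last holds). The fingers move at their own pace and stop on an object; "grip_force" is the grip in N (left out, the last holds). Time passes only in rows, so rows that repeat a pose let the fingers close, or fill a call up. It gives the time, the measured TCP pose, the force, the opening and the grip force at its end, in the units of the state.
- bot.get_obs(): the state, without advancing time (a new reading comes with each control period).
- bot.camera(name): name is "scene" or "top" or "wrist"; returns a dict with "color" (400x640x3 uint8, blue, green, red), "camera_matrix" (3x3 intrinsics, pixels), "xyz" and "orientation" of the camera in the world; the wrist camera has in their place "T_tool_cam" (4x4, takes a point from camera to tool coordinates, whose origin is the TCP and whose axes are the flange's). Camera axes: x right, y up, looking along -z (the intrinsics and any distortion apply to the point x, -y, -z); pixel columns grow to the right and rows downward; lengths in m; the calibration is good to about 2 mm. A picture is of the moment at which its call begins: read the wrist's pose just before it. There is no depth.
- bot.job_done(): hands the job in; it is judged then, once.
Trained networks look in the newest picture that a camera, given by its name, has taken for a name from the list of things; names that differ only in an ending like _2 or _b are one class to them, and where a whole thing is asked for, a point or a joint stands for the part that bears it (a point fixed in the world has none). Each returns a list of dicts, best first, with "confidence" (0 to 1); they miss things now and then, are a little off and sometimes report something else, mostly with a low value. They report only what shows in the picture. A call takes as long as a camera call. They do not tell look-alikes from the thing itself.
- bot.find_in(camera, target): "location" ([column, row] in pixels, amid what is visible of it).
- bot.mark_of(camera, target): "location" ([column, row] in pixels: a listed point, or the origin of a listed thing).
The state is a dict: "time": time; "q": joint angles; "qd": joint speeds; "joint_efforts": joint torques, N m; "ee_pos": TCP position; "tcp_rot": TCP orientation; "wrist_force": force on the tool from outside, world axes, zero at the start; "torque": the same for the moment, N m; "opening": finger opening in m; "grasp_force": force on a finger pad.
Only numpy, scipy, OpenCV 4.12 (cv2) and the standard library are available. Lean on these libraries where they do the work, as an engineer would, in place of code of your own. Each camera call takes 0.05 s, during which the arm holds its last target. There are 200 camera calls.

TASK

The drain pump of the washing machine is on the worktop with its blind plug stuck in the bore. Take the puller rod from its wooden stand, feel its cross-lugs down into the slot in the plug until the collar seats, screw it clockwise so that it holds, draw the plug straight up out of the bore without forcing it, and set plug and puller down gently, standing upright together in the steel tray. Leave everything else where it is.

Things in the scene. Friction and masses are not known exactly. Their poses are not given: they have to be found in the camera images.
- rod: Loose steel puller rod, about 150 g, upright in the stand. Origin on its axis at the underside of its round collar (34 mm across, 6 mm thick), z up along the rod, x along its paddle and its lugs. Above the collar a 14 mm round shaft. Half a turn about z makes no difference.
- rod_grip (a point): Middle of the rod's flat dark steel paddle handle, on the axis, 64.5 mm above the rod's origin. The paddle is 36 mm long (rod's x), 14 mm thick (y), 40 mm high. The axes are the rod's.
- rod_foot (a point): Underside of the rod's foot, on the axis, 15.5 mm below the rod's origin: a flat cross-bar (the two lugs) 24 mm long along the rod's x, 7 mm wide (y), 5 mm high, on a 12 mm shaft. Top of the lugs 10.5 mm below the rod's origin.
- plug: Loose black round plug, 48 mm across, 30 mm high, about 240 g, flush in the pump's bore with its top 70 mm above the table. Origin at the centre of its top face, z up. Keys on its +y and -y sides ride in grooves of the bore, so it cannot turn. Rubber shoes grip it: drawing it takes about 6 to 14 N beyond the weight over the first 20 mm; free after 30 mm.
- plug_slot (a point): Centre of the slot in the plug's steel insert (same point and axes as the plug). Slot 9.4 mm wide and over 28 mm long, with a wider middle for the shaft. The slot may stand at any angle to the plug's axes, different each time, and does not yield: feel for it or look. The lugs enter within about 0.09 rad and 1 mm; a near miss sinks about 1 mm at the edge.
- plug_thread (a point): Point on the plug's axis 10.5 mm below its top face, where the lugs' top lies when the collar rests on the top face (then rod origin = plug origin; 3 mm or more is free under the lugs). From there, turned clockwise seen from above, the lugs run under sinking thread flanks and go tight 0.9 to 1.5 rad from the slot.
- pump: Fixed grey round drain-pump block, 96 mm across and 70 mm high, with an outlet spigot (34 mm across, up to 85 mm from the axis, centre 20 mm above the table) on its +x side and a thin foot strip along y. Origin at the centre of its underside on the table; the bore is upright on its axis.
- bore: The inside of the pump's bore: fixed keyed round wall (51 mm across) and only that. Origin on the axis at the bore's floor, 40 mm above the table; the plug rests with its underside on the floor. The plug has 1.5 mm of play all round.
- stand: Fixed wooden block 76 x 76 mm, 40 mm high, with a 27 mm round hole on its axis, 30 mm deep; the rod's collar rests on its top face. Origin at the centre of its underside.
- tray: Fixed open steel tray, outside 150 x 150 mm, 28 mm high, walls and floor 4 mm thick. Origin at the centre of its underside on the table.
- detergent: Loose bottle of detergent, 72 mm across, 200 mm high, at the back. Origin at its underside. To be left alone.
- jar: Loose glass jar, 72 mm across, 100 mm high. Origin at its underside. To be left alone.
- mug: Loose white mug, 80 mm across, 90 mm high. Origin at its underside. To be left alone.
- screwdriver: Loose screwdriver lying on the table, 190 mm long. Origin near its middle. To be left alone.
- soap: Loose block 90 x 60 x 30 mm. Origin at its underside. To be left alone.
- gasket: Loose rubber ring, 60 mm across, 8 mm high, lying flat. Origin at its underside. To be left alone.
- tin: Loose metal tin 70 x 50 x 24 mm. Origin at its underside. To be left alone.
There are look-alikes about, which are no part of the job. What is shaped like the rod but orange or purple is not meant.

How it is judged:
By the outcome, as a careful person would: the job done as asked, in the order asked, and still so for the second after the job is handed in, with the robot touching nothing.
It also fails if it takes over 72 s, if anything falls off the work surface, if the arm or the gripper's body presses on something with over 40 N, if the wrist force passes 120 N, or if a joint passes its speed limit or range.

## Working session

There is one attempt and no reset: what is moved stays moved. The work goes in short steps, Python scripts to look and compute and a tool call to move; the robot and the scene stay as the last step left them, time stands still between calls to the robot, and variables do not carry over. Pictures are saved under pics/ and viewed, at most 10 in all, crops included, and the job is handed in when it is done.

Besides the shell and the picture viewer there is one more tool, called after "Request:" by a JSON object that holds its "fn" and its "kwargs". arm_command: Moves the arm, as the interface text tells. Its arguments: {"type":"object","properties":{"series":{"type":"array"},"hand":{"type":"number"},"grip_force":{"type":"number"}},"required":["series"]}

```bash
mkdir -p pics
cat > h.py <<'E'
import numpy as np, cv2
from scipy.spatial.transform import Rotation as R
from workcell import bot
def cam(n):
    o=bot.get_obs(); c=bot.camera(n)
    K=np.array(c["camera_matrix"])
    if n=="wrist":
        T=np.array(c["T_tool_cam"]); W=np.eye(4)
        W[:3,:3]=toolR(o); W[:3,3]=o["ee_pos"]; T=W@T
    else:
        T=np.eye(4); T[:3,3]=c["xyz"]; T[:3,:3]=ori(c["orientation"])
    return c,K,T
def ori(v):
    v=np.array(v,float)
    if v.shape==(3,3): return v
    return R.from_euler("xyz",v,degrees=True).as_matrix()
def toolR(o): return ori(o["tcp_rot"])
def ray(K,T,p,c=None):
    d=np.linalg.inv(K)@[p[0],p[1],1]; d=T[:3,:3]@[d[0],-d[1],-d[2]]
    return T[:3,3],d/np.linalg.norm(d)
def atz(K,T,p,z):
    o,d=ray(K,T,p); return o+d*(z-o[2])/d[2]
def tri(rs):
    A=0;b=0
    for o,d in rs:
        P=np.eye(3)-np.outer(d,d); A=A+P; b=b+P@o
    x=np.linalg.solve(A,b); return x,[float(np.linalg.norm((np.eye(3)-np.outer(d,d))@(x-o))) for o,d in rs]
def proj(K,T,X):
    x=T[:3,:3].T@(np.array(X)-T[:3,3]); u=K@[x[0],-x[1],-x[2]]; return u[:2]/u[2]
E
python3 - <<'E'
from h import *
o=bot.get_obs();print(o)
for n in ["scene","top","wrist"]:
    c,K,T=cam(n); print(n,[k for k in c],K.tolist(),T.round(4).tolist(),{k:v for k,v in c.items() if k not in("color","camera_matrix")})
    cv2.imwrite(f"pics/{n}0.png",c["color"])
    for t in ["rod","rod_grip","rod_foot","plug","plug_slot","pump","stand","tray"]:
        print(t,[(np.round(d["location"]).tolist(),round(d["confidence"],2)) for d in bot.mark_of(n,t)[:4]])
E
```

```text
{'time': 0.0, 'q': array([ 6.66335610e+01,  5.00914796e+00,  1.00359990e+01,  9.51001117e+01,
       -4.96597329e-04,  9.00007625e+01]), 'qd': array([ 0.0314146 , -0.13122902, -0.00365602, -0.01638671,  0.08140601,
        0.00539191]), 'joint_efforts': array([-1.39125852e-03, -5.20385957e+01,  4.64798641e+01,  1.62715843e-02,
       -4.32022068e-05,  1.39550809e-05]), 'ee_pos': array([0.21804804, 0.50468392, 0.23061564]), 'tcp_rot': array([-1.79926739e+02,  4.97571894e-04,  1.56632799e+02]), 'wrist_force': array([ 0.7826578 , -0.30056355, -0.76972323]), 'torque': array([-0.03131745, -0.05749736, -0.0102197 ]), 'grasp_force': 0.0, 'opening': 0.08550992263286426}
scene ['color', 'camera_matrix', 'xyz', 'orientation'] [[474.4101301968103, 0.0, 320.8184512726729], [0.0, 474.4101301968103, 197.82432125034754], [0.0, 0.0, 1.0]] [[-0.87, -0.3988, 0.29, 0.9381], [0.4929, -0.6839, 0.5379, 0.7085], [-0.0161, 0.6109, 0.7916, 1.1454], [0.0, 0.0, 0.0, 1.0]] {'xyz': array([0.93805387, 0.70846848, 1.14543997]), 'orientation': array([ 37.65966351,   0.92501289, 150.46733108])}
rod [([419.0, 250.0],
[... 1405 characters left out ...]
ool_cam'] [[334.3681217415717, 0.0, 318.0976270506954], [0.0, 334.3681217415717, 198.22238438393595], [0.0, 0.0, 1.0]] [[0.397, -0.8693, -0.2946, 0.1422], [0.9178, 0.3759, 0.1276, 0.5367], [-0.0002, -0.321, 0.9471, 0.373], [0.0, 0.0, 0.0, 1.0]] {'T_tool_cam': array([[-3.83527825e-04,  9.47075123e-01,  3.21011783e-01,
         8.23409483e-02],
       [ 9.99999910e-01,  3.05100341e-04,  2.94614880e-04,
        -9.40726748e-04],
       [ 1.81081620e-04,  3.21011867e-01, -9.47075155e-01,
        -1.41686524e-01],
       [ 0.00000000e+00,  0.00000000e+00,  0.00000000e+00,
         1.00000000e+00]])}
rod []
rod_grip []
rod_foot []
plug []
plug_slot []
pump []
stand [([222.0, 396.0], 0.59)]
tray []
```

Run:
```python
import cv2,numpy as np
a=cv2.imread("pics/scene0.png")[110:350,230:480]; b=cv2.imread("pics/top0.png")[130:330,130:500]
cv2.imwrite("pics/a.png",cv2.resize(a,(625,600),interpolation=3)); cv2.imwrite("pics/b.png",cv2.resize(b,(800,432),interpolation=3))
```

```text
(no output)
```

View pics/a.png

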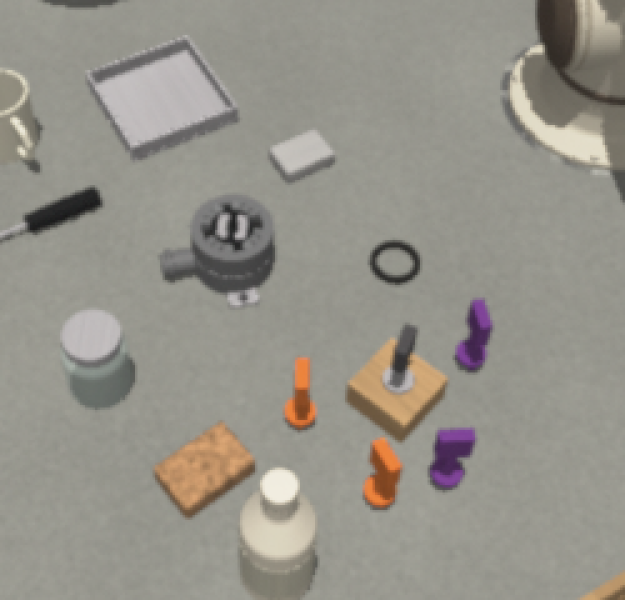

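View pics/b.png

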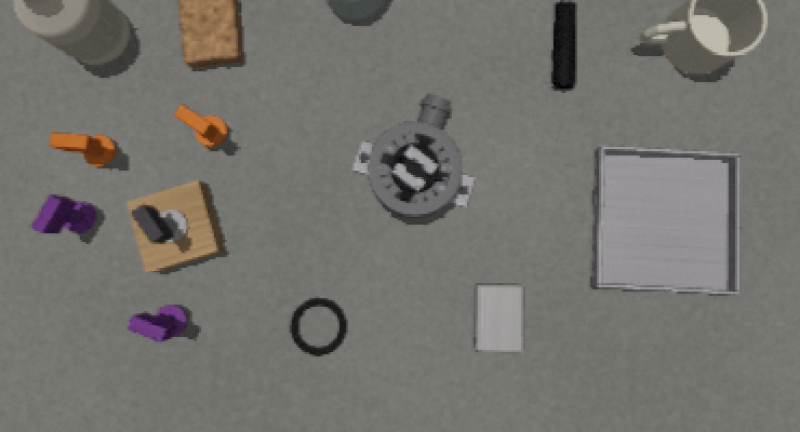

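Run:
```python
from h import *
C={}
for n in ["scene","top"]: C[n]=cam(n)
def near(n,t,p):
    r=bot.mark_of(n,t); 
    return min(r,key=lambda d:np.hypot(*(np.array(d["location"])-p)))["location"] if r else None
G={"rod_grip":((391,249),(202,234)),"rod":((388,262),(213,233)),"plug":((323,198),(321,208)),"plug_slot":((323,198),(321,208)),"pump":((325,213),(321,208)),"stand":((386,267),(215,235)),"tray":((296,151),(435,230))}
P={}
for t,(a,b) in G.items():
    rs=[]
    px=[]
    for n,p in (("scene",a),("top",b)):
        q=near(n,t,p); px.append(np.round(q,1).tolist()); rs.append(ray(C[n][1],C[n][2],q))
    X,e=tri(rs); print(t,px,X.round(4),np.round(e,4))
# paddle angle & slot angle from top via homography
```

```text
rod_grip [[419.2, 236.9], [201.2, 231.4]] [0.4564 0.2421 0.1504] [0.0383 0.0383]
rod [[389.9, 262.2], [206.8, 234.3]] [0.4827 0.238  0.0418] [0.0011 0.0011]
plug [[322.2, 199.9], [322.0, 208.4]] [ 0.5433 -0.0167  0.0662] [0.0005 0.0005]
plug_slot [[321.5, 198.4], [321.8, 207.2]] [ 0.5453 -0.0163  0.075 ] [0.0002 0.0002]
pump [[322.0, 210.9], [322.6, 209.0]] [ 0.5456 -0.0185  0.0126] [0.0021 0.0021]
stand [[385.9, 268.5], [216.4, 236.3]] [ 0.481   0.2284 -0.0085] [0.0007 0.0007]
tray [[296.6, 149.7], [438.3, 231.5]] [ 0.4945 -0.2885  0.0034] [0.0072 0.0072]
```

The dark steel rod in the wooden stand, at scene (390,252) and top (202,234), is the one meant. The orange rods (scene (350,268), (382,300)) and the purple ones (scene (420,245), (410,293)) stand on the table and are look-alikes. The slot shows between two light bars at top (321,208), at about 53° in the world. I'm moving the wrist over the stand for the close-up that confirms it.

Request:
{"fn": "arm_command", "kwargs": {"series": [[-0.045,-0.019,0,-0.14],[-0.09,-0.038,0,-0.28],[-0.135,-0.057,0,-0.42],[-0.18,-0.076,0,-0.56],[-0.225,-0.095,0,-0.7]], "hand": 0.0854}}

```text
time: 2.65
ee_pos: [0.3773, 0.3386, 0.2315]
tcp_rot: [180.0, 0.0, -164.6]
wrist_force: [0.1, 0.8, -0.1]
opening: 0.0854
grasp_force: 0.0
```

```bash
cat > go.py <<'E'
import sys
from h import *
# go.py x y z yaw : shift in tool axes from the measured pose
o=bot.get_obs(); a=[float(v) for v in sys.argv[1:5]]
M=toolR(o); d=M.T@(np.array(a[:3])-o["ee_pos"])
t=-(a[3]-o["tcp_rot"][2]+180)%360-180; t=((-(a[3]-o["tcp_rot"][2]))+180)%360-180
print("q",o["q"].round(1),"pos",o["ee_pos"].round(4),"rot",o["tcp_rot"].round(2),"F",o["wrist_force"].round(1),"t",round(o["time"],2),"open",round(o["opening"],4),round(o["grasp_force"],1))
print("shift",d.round(4),"turn rad",round(np.radians(t),4))
E
python3 go.py 0.48 0.232 0.225 222
```

```text
q [41.9 -1.   4.  94.9 -0.  26.5] pos [0.3773 0.3386 0.2315] rot [ 1.7999e+02  3.0000e-02 -1.6458e+02] F [ 0.1  0.8 -0.1] t 2.65 open 0.0854 0.0
shift [-0.0706 -0.1301  0.0065] turn rad -0.4638
```

Request:
{"fn": "arm_command", "kwargs": {"series": [[-0.018,-0.033,0,-0.12],[-0.036,-0.066,0,-0.24],[-0.054,-0.099,0,-0.36],[-0.071,-0.13,0.006,-0.464],[-0.071,-0.13,0.006,-0.464]]}}

```text
time: 3.15
ee_pos: [0.4807, 0.2303, 0.2243]
tcp_rot: [-180.0, -0.1, -138.3]
wrist_force: [-0.8, 0.1, 1.0]
opening: 0.085
grasp_force: 0.0
```

Run:
```python
from h import *
c,K,T=cam("wrist"); np.savez("pics/w1.npz",K=K,T=T,im=c["color"])
for t in ["rod","rod_grip","stand"]:
    r=bot.mark_of("wrist",t)
    for d in r[:3]: print(t,np.round(d["location"],1),round(d["confidence"],2))
cv2.imwrite("pics/w1.png",c["color"])
print(proj(K,T,[.48,.232,.0]),proj(K,T,[.48,.232,.1245]))
```

```text
rod [385.3 103.1] 0.73
rod [313.3 177.7] 0.63
rod [236. 219.] 0.61
rod_grip [327.8 298.2] 0.96
rod_grip [224.  242.7] 0.82
rod_grip [397.9 106.2] 0.71
stand [318.1 166.5] 0.73
[320.43374923 164.56744203] [321.43431062 201.10166519]
```

View pics/w1.png

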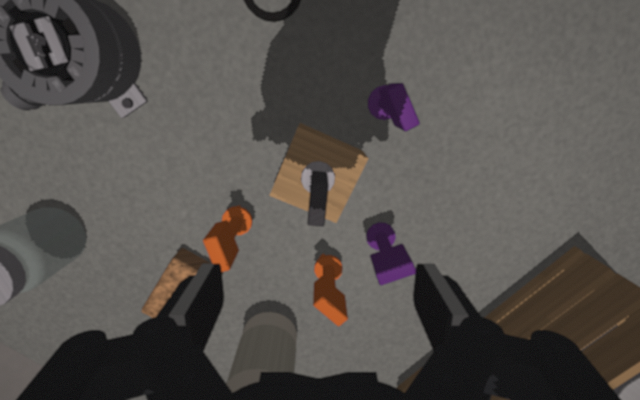

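The wrist view shows the dark rod in the stand at (318,195). The orange ones are at (230,240) and (330,290), the purple ones at (395,105) and (388,255), and the plug slot is at the upper left (40,42). Next is the confirming crop.

Run:
```python
import cv2,numpy as np
im=np.load("pics/w1.npz")["im"]
a=cv2.resize(im[150:235,270:370],None,fx=6,fy=6,interpolation=cv2.INTER_CUBIC)
cv2.imwrite("pics/w1c.png",np.clip(a.astype(float)*1.5+10,0,255).astype(np.uint8))
```

```text
(no output)
```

View pics/w1c.png

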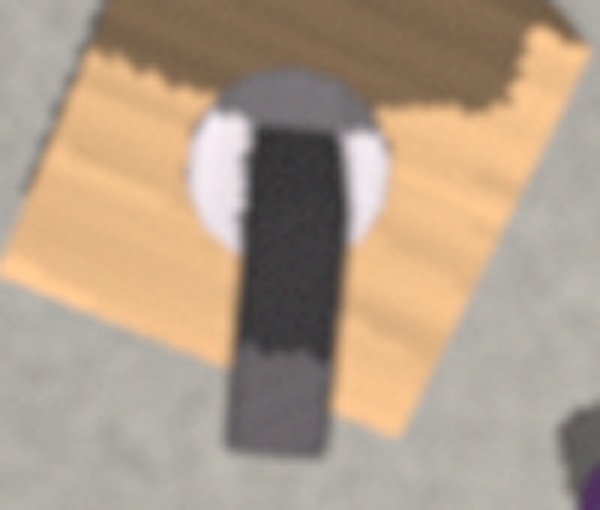

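Run:
```python
from h import *
w=np.load("pics/w1.npz");K,T,im=w["K"],w["T"],w["im"]
def P(u,v): return (270+(u+.5)/6-.5,150+(v+.5)/6-.5)
print("collar c @.046",atz(K,T,P(289,165),.046).round(4))
tc=[P(347,195),P(325,455),P(228,452),P(249,192)]
for z in (.1245,.115,.105):
    Q=np.array([atz(K,T,p,z) for p in tc]); e=Q[1]-Q[0]
    f=Q[2]-Q[3]
    print(z,"c",Q.mean(0).round(4),"len",np.linalg.norm(e[:2]).round(4),np.linalg.norm(f[:2]).round(4),"wid",np.linalg.norm(Q[0]-Q[3]).round(4),np.linalg.norm(Q[1]-Q[2]).round(4),"ang",np.degrees(np.arctan2(-e[1],-e[0])).round(1),np.degrees(np.arctan2(-f[1],-f[0])).round(1))
# model
def draw(x,y,a):
    r=R.from_euler("z",a,degrees=True).as_matrix()
    for z in (.0845,.1245):
        pts=[proj(K,T,r@[sx*.018,sy*.007,0]+[x,y,z]) for sx,sy in((1,1),(1,-1),(-1,-1),(-1,1))]
        print(z,[(round((p[0]-270)*6),round((p[1]-150)*6)) for p in pts])
c=atz(K,T,P(289,165),.046)
draw(c[0],c[1],42); draw(c[0],c[1],37)
print(proj(K,T,[c[0],c[1],.1045]))
```

```text
collar c @.046 [0.4835 0.2312 0.046 ]
0.1245 c [0.4838 0.2313 0.1245] len 0.0354 0.0354 wid 0.0123 0.0127 ang -142.5 -143.2
0.115 c [0.4863 0.2335 0.115 ] len 0.0368 0.0368 wid 0.0127 0.0132 ang -142.5 -143.2
0.105 c [0.489  0.2358 0.105 ] len 0.0382 0.0382 wid 0.0132 0.0137 ang -142.5 -143.2
0.0845 [(334, 346), (240, 346), (237, 111), (334, 111)]
0.1245 [(340, 452), (233, 452), (229, 187), (341, 186)]
0.0845 [(323, 349), (230, 342), (248, 107), (345, 115)]
0.1245 [(328, 456), (221, 448), (241, 182), (353, 191)]
[317.64625906 195.54640159]
```

```bash
python3 go.py 0.4837 0.2312 0.0860 -143
python3 - <<'E'
from h import *
for n in("top","scene"):
    c,K,T=cam(n)
    for d in bot.mark_of(n,"detergent")[:1]: print(atz(K,T,d["location"],0).round(3))
E
```

```text
q [ 26.    2.4   6.7  94.3   0.  -15.6] pos [0.4784 0.2335 0.2255] rot [ 1.7999e+02  1.0000e-02 -1.3835e+02] F [-0.4  0.3 -0.5] t 3.35 open 0.0853 0.0
shift [-0.0024 -0.0053  0.1395] turn rad 0.0811
[0.694 0.341 0.   ]
[0.688 0.34  0.   ]
```

Run:
```python
from h import *
w=np.load("pics/w1.npz"); 
c,K,T=cam("wrist"); print((T-w["T"]).round(4)[:3,3])
# image shift
a=cv2.cvtColor(w["im"],6).astype(np.float32)[0:250]; b=cv2.cvtColor(c["color"],6).astype(np.float32)[0:250]
print(cv2.phaseCorrelate(a,b))
A=w["im"][150:235,270:370]; r=cv2.matchTemplate(c["color"],A,cv2.TM_CCOEFF_NORMED); print(cv2.minMaxLoc(r))
print(bot.get_obs()["ee_pos"],bot.get_obs()["ee_pos"])
np.savez("pics/w2.npz",K=K,T=T,im=c["color"])
```

```text
[-0.0025  0.0032  0.0012]
((-4.374262213053271, -1.0171786308601156), 0.8280729454040527)
(-0.4192887544631958, 0.9646822810173035, (180, 282), (265, 149))
[0.47837793 0.2336763  0.22553496] [0.47837793 0.2336763  0.22553496]
```

Request:
{"fn": "arm_command", "kwargs": {"series": [[-0.0024,-0.0053,0.035,0.081],[-0.0024,-0.0053,0.075,0.081],[-0.0024,-0.0053,0.11,0.081],[-0.0024,-0.0053,0.13,0.081],[-0.0024,-0.0053,0.139,0.081]]}}

```text
time: 4.1
ee_pos: [0.4828, 0.2305, 0.0841]
tcp_rot: [180.0, -0.2, -142.9]
wrist_force: [0.4, -0.7, -0.3]
opening: 0.0853
grasp_force: 0.0
```

Request:
{"fn": "arm_command", "kwargs": {"series": [[0,0,0,0],[0,0,0,0],[0,0,0,0],[0,0,0,0],[0,0,0,0]], "hand": 0.0, "grip_force": 70}}

```text
time: 4.6
ee_pos: [0.4844, 0.2309, 0.087]
tcp_rot: [-180.0, 0.1, -143.0]
wrist_force: [-0.5, 1.4, -2.8]
opening: 0.0132
grasp_force: 70.9
```

Request:
{"fn": "arm_command", "kwargs": {"series": [[0,0,0,0],[0,0,0,0],[0,0,0,0],[0,0,0,0],[0,0,0,0]]}}

```text
time: 5.1
ee_pos: [0.4844, 0.2308, 0.087]
tcp_rot: [-180.0, 0.1, -143.0]
wrist_force: [-1.1, 0.3, 6.3]
opening: 0.0135
grasp_force: 70.1
```

Request:
{"fn": "arm_command", "kwargs": {"series": [[0,0,-0.008,0],[0,0,-0.025,0],[0,0,-0.05,0],[0,0,-0.085,0],[0,0,-0.105,0]]}}

```text
time: 5.6
ee_pos: [0.4843, 0.2307, 0.1938]
tcp_rot: [-180.0, 0.1, -143.0]
wrist_force: [1.0, 0.2, -1.7]
opening: 0.0131
grasp_force: 69.1
```

```bash
python3 go.py 0.587 0.039 0.17 -127
```

```text
q [ 25.5   2.4   3.2  90.7  -0.  -11.6] pos [0.4843 0.2307 0.1938] rot [-1.7998e+02  8.0000e-02 -1.4296e+02] F [ 1.   0.2 -1.7] t 5.6 open 0.0131 69.1
shift [ 0.0335 -0.2149  0.0238] turn rad -0.2786
```

Request:
{"fn": "arm_command", "kwargs": {"series": [[0.007,-0.04,0,-0.06],[0.014,-0.088,0,-0.12],[0.022,-0.136,0.005,-0.19],[0.029,-0.184,0.015,-0.25],[0.0335,-0.215,0.0238,-0.2786]]}}

```text
time: 6.1
ee_pos: [0.5877, 0.0359, 0.167]
tcp_rot: [180.0, -0.0, -127.0]
wrist_force: [0.3, 0.8, -2.5]
opening: 0.0136
grasp_force: 69.3
```

Request:
{"fn": "arm_command", "kwargs": {"series": [[0,0,0,0],[0,0,0,0],[0,0,0,0],[0,0,0,0],[0,0,0,0]]}}

```text
time: 6.6
ee_pos: [0.5867, 0.0398, 0.168]
tcp_rot: [-180.0, 0.0, -126.9]
wrist_force: [0.4, 0.5, -2.2]
opening: 0.0135
grasp_force: 69.2
```

Run:
```python
from h import *
c,K,T=cam("wrist"); np.savez("pics/w3.npz",K=K,T=T,im=c["color"])
for t in ["plug","plug_slot","pump","rod_foot","rod"]:
    for d in bot.mark_of("wrist",t)[:2]: print(t,np.round(d["location"],1),round(d["confidence"],2),atz(K,T,d["location"],.07).round(4))
print(bot.get_obs()["ee_pos"],T[:3,3])
u=np.array(proj(K,T,[.545,-.017,.07])).astype(int); print(u)
x0=max(u[0]-70,0);y0=max(u[1]-55,0)
print(x0,y0)
cv2.imwrite("pics/w3c.png",cv2.resize(c["color"][y0:y0+120,x0:x0+150],None,fx=5,fy=5,interpolation=2))
```

```text
plug [315.  108.3] 0.61 [ 0.5479 -0.0163  0.07  ]
plug_slot [314.2 104.7] 0.6 [ 0.5469 -0.0186  0.07  ]
plug_slot [313.1 109.2] 0.38 [ 0.5494 -0.0166  0.07  ]
rod_foot [319.3 218.4] 0.91 [0.595  0.0513 0.07  ]
rod_foot [542.7 331.1] 0.73 [0.5026 0.2537 0.07  ]
rod [316.5 232.1] 0.89 [0.6037 0.0593 0.07  ]
rod [409.5 301.4] 0.89 [0.5794 0.1576 0.07  ]
[0.58683471 0.03905286 0.16756761] [ 0.53685647 -0.02731909  0.30964084]
[317 104]
247 49
```

View pics/w3c.png

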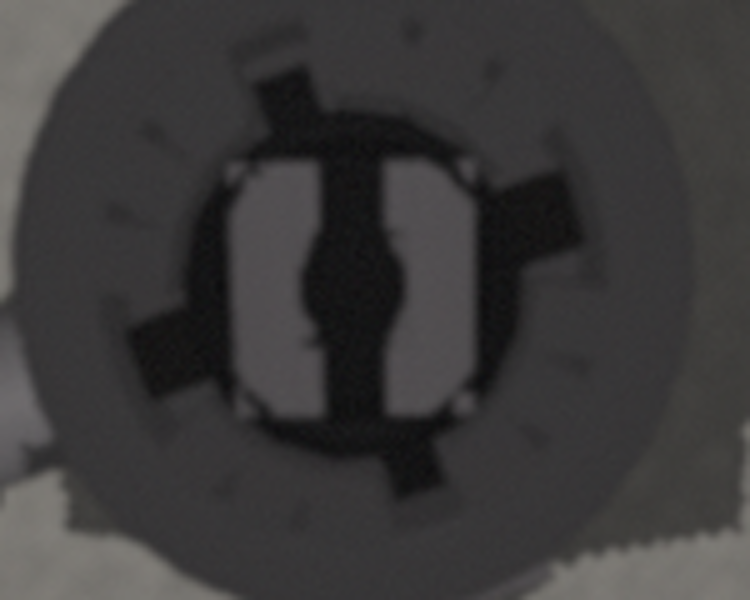

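Run:
```python
from h import *
w=np.load("pics/w3.npz");K,T,im=w["K"],w["T"],w["im"]
def P(u,v): return (247+(u+.5)/5-.5,49+(v+.5)/5-.5)
c=atz(K,T,P(353,287),.07); print("slot c",c.round(4))
for a,b in (((352,165),(355,415)),((320,160),(325,415)),((385,160),(385,415)),((228,190),(235,400)),((477,200),(477,400))):
    e=atz(K,T,P(*a),.07)-atz(K,T,P(*b),.07); print(np.degrees(np.arctan2(e[1],e[0])).round(1),np.linalg.norm(e).round(4))
g=cv2.cvtColor(im,6).astype(float)
# subpixel inner bar edges per row
pts=[]
for r in list(range(84,100))+list(range(116,130)):
    s=g[r,292:342]; s=np.interp(np.arange(0,49,.1),np.arange(50),s); m=int(P(353,0)[0]-292)*10
    th=(s.max()+s.min())/2
    l=m
    while s[l]<50 and l>0:l-=1
    k=m
    while s[k]<50 and k<489:k+=1
    pts.append((292+l/10,292+k/10,r))
pts=np.array(pts); 
for col in (0,1):
    f=np.polyfit(pts[:,2],pts[:,col],1); a=(np.polyval(f,82),82);b=(np.polyval(f,131),131)
    e=atz(K,T,a,.07)-atz(K,T,b,.07); print("edge",np.round(f,3),np.degrees(np.arctan2(e[1],e[0])).round(1),atz(K,T,((a[0]+b[0])/2,106.5),.07).round(4))
print("foot",atz(K,T,(319.3,218.4),.105).round(4),"tcp",bot.get_obs()["ee_pos"].round(4),proj(K,T,list(bot.get_obs()["ee_pos"][:2])+[.105]))
cv2.imwrite("pics/w3r.png",cv2.resize(im[130:260,250:390],None,fx=4,fy=4,interpolation=2))
```

```text
slot c [ 0.5458 -0.0166  0.07  ]
-126.3 0.0335
-126.2 0.0341
-126.6 0.0341
-126.4 0.0282
-125.6 0.0269
edge [2.30000e-02 3.07939e+02] -126.0 [ 0.5498 -0.0192  0.07  ]
edge [3.00000e-03 3.23496e+02] -126.5 [ 0.5423 -0.0136  0.07  ]
foot [0.5865 0.0398 0.105 ] tcp [0.5868 0.0391 0.1676] [318.14581735 217.82775217]
```

View pics/w3r.png

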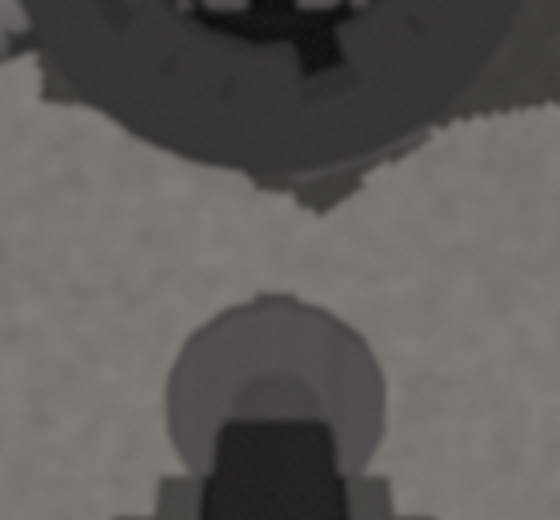

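```bash
python3 go.py 0.5465 -0.0167 0.14 -126.3
```

```text
q [  3.8   9.4   7.9  88.5   0.  -49.2] pos [0.5868 0.0391 0.1676] rot [-1.7999e+02  1.0000e-02 -1.2698e+02] F [ 0.6 -0.  -2.2] t 6.9 open 0.0129 69.2
shift [ 0.0688 -0.0013  0.0276] turn rad -0.0119
```

Request:
{"fn": "arm_command", "kwargs": {"series": [[0.025,0,0.005,-0.006],[0.05,-0.0013,0.012,-0.012],[0.0688,-0.0013,0.02,-0.012],[0.0688,-0.0013,0.0276,-0.012],[0.0688,-0.0013,0.0276,-0.012]]}}

```text
time: 7.4
ee_pos: [0.5461, -0.017, 0.139]
tcp_rot: [179.9, -0.0, -126.4]
wrist_force: [-0.4, -0.4, -2.3]
opening: 0.0132
grasp_force: 69.2
```

Request:
{"fn": "arm_command", "kwargs": {"series": [[0,0,0,0],[0,0,0,0],[0,0,0,0],[0,0,0,0],[0,0,0,0]]}}

```text
time: 7.9
ee_pos: [0.5466, -0.0167, 0.14]
tcp_rot: [-180.0, 0.0, -126.3]
wrist_force: [0.7, 0.3, -2.4]
opening: 0.0132
grasp_force: 69.2
```

```bash
python3 go.py 0.5465 -0.0167 0.132 -126.3;python3 go.py 0.5465 -0.0167 0.132 -126.3
```

```text
q [ -1.7   3.7  -1.4  84.9   0.  -55.5] pos [ 0.5466 -0.0167  0.14  ] rot [-180.      0.   -126.29] F [ 0.7  0.3 -2.4] t 7.9 open 0.0132 69.2
shift [0.0001 0.0001 0.008 ] turn rad 0.0001
q [ -1.7   3.7  -1.4  84.9   0.  -55.5] pos [ 0.5466 -0.0167  0.14  ] rot [-180.      0.   -126.29] F [ 0.7  0.3 -2.4] t 7.9 open 0.0132 69.2
shift [0.0001 0.0001 0.008 ] turn rad 0.0001
```

Lowering gently past the expected contact height (TCP 0.1325).

Request:
{"fn": "arm_command", "kwargs": {"series": [[0,0,0.003,0],[0,0,0.006,0],[0,0,0.008,0],[0,0,0.0095,0],[0,0,0.011,0]]}}

```text
time: 8.4
ee_pos: [0.5465, -0.0169, 0.1287]
tcp_rot: [180.0, -0.0, -126.3]
wrist_force: [-0.6, -0.4, -0.8]
opening: 0.0131
grasp_force: 69.2
```

Request:
{"fn": "arm_command", "kwargs": {"series": [[0,0,0.002,0],[0,0,0.004,0],[0,0,0.006,0],[0,0,0.008,0],[0,0,0.0095,0]]}}

```text
time: 8.9
ee_pos: [0.5465, -0.0169, 0.1191]
tcp_rot: [180.0, -0.0, -126.3]
wrist_force: [0.7, 1.1, -1.5]
opening: 0.0132
grasp_force: 69.2
```

Request:
{"fn": "arm_command", "kwargs": {"series": [[0,0,0.0005,0],[0,0,0.001,0],[0,0,0.0015,0],[0,0,0.002,0],[0,0,0.002,0]]}}

```text
time: 9.4
ee_pos: [0.5465, -0.0169, 0.1173]
tcp_rot: [180.0, -0.0, -126.3]
wrist_force: [0.1, -0.1, -2.1]
opening: 0.0134
grasp_force: 69.2
```

Request:
{"fn": "arm_command", "kwargs": {"series": [[0,0,0.0005,0],[0,0,0.001,0],[0,0,0.0013,0],[0,0,0.0016,0],[0,0,0.0016,0]]}}

```text
time: 9.9
ee_pos: [0.5467, -0.0169, 0.1169]
tcp_rot: [-179.9, 0.0, -126.3]
wrist_force: [-2.7, -0.6, 6.3]
opening: 0.0131
grasp_force: 70.5
```

Request:
{"fn": "arm_command", "kwargs": {"series": [[0,0,-0.0005,0.12],[0,0,-0.0005,0.24],[0,0,-0.0005,0.36],[0,0,-0.0005,0.48],[0,0,-0.0005,0.6]]}}

```text
time: 10.4
ee_pos: [0.5469, -0.0164, 0.117]
tcp_rot: [180.0, 0.1, -160.9]
wrist_force: [-0.3, 3.1, 3.2]
opening: 0.0136
grasp_force: 69.9
```

```bash
python3 -c "
from h import *
o=bot.get_obs();print(o['torque'],o['wrist_force'],o['tcp_rot'],o['q'],o['ee_pos'])"
```

```text
[0.76096513 0.06931298 0.07230454] [-0.25786105  3.11214078  3.21569403] [ 1.79964221e+02  9.39078812e-02 -1.60943647e+02] [-1.74848880e+00  3.76108968e+00 -3.84945077e+00  8.23143831e+01
  6.68010238e-02 -2.08048277e+01] [ 0.54688594 -0.016362    0.11696856]
```

Request:
{"fn": "arm_command", "kwargs": {"series": [[0,0,0,0.08],[0,0,0,0.16],[0,0,0,0.22],[0,0,0,0.28],[0,0,0,0.34]]}}

```text
time: 10.9
ee_pos: [0.5468, -0.016, 0.1169]
tcp_rot: [179.9, 0.1, 179.7]
wrist_force: [-0.0, 4.0, 4.2]
opening: 0.0133
grasp_force: 70.0
```

```bash
cat > s.py <<'E'
from h import *
o=bot.get_obs();print(o['torque'].round(3),o['wrist_force'].round(1),o['tcp_rot'].round(2),o['ee_pos'].round(4),o['joint_efforts'].round(2))
E
python3 s.py
```

```text
[1.129 0.162 0.157] [-0.   4.   4.2] [1.7989e+02 7.0000e-02 1.7974e+02] [ 0.5468 -0.016   0.1169] [ -2.67 -49.22  45.49  -0.37  -1.45  -0.86]
```

Request:
{"fn": "arm_command", "kwargs": {"series": [[0,0,0,0.04],[0,0,0,0.08],[0,0,0,0.12],[0,0,0,0.16],[0,0,0,0.2]]}}

```text
time: 11.4
ee_pos: [0.547, -0.0161, 0.117]
tcp_rot: [179.9, 0.1, 168.3]
wrist_force: [0.4, 3.7, 2.7]
opening: 0.013
grasp_force: 70.0
```

```bash
python3 s.py
```

```text
[ 0.941 -0.157  0.372] [0.4 3.7 2.7] [1.7990e+02 8.0000e-02 1.6834e+02] [ 0.547  -0.0161  0.117 ] [ -2.41 -49.58  45.29   0.2   -1.17  -0.26]
```

Request:
{"fn": "arm_command", "kwargs": {"series": [[0,0,0,0.03],[0,0,0,0.06],[0,0,0,0.09],[0,0,0,0.12],[0,0,0,0.15]]}}

```text
time: 11.9
ee_pos: [0.5467, -0.0161, 0.1169]
tcp_rot: [179.9, 0.0, 159.8]
wrist_force: [-2.2, 6.9, 5.7]
opening: 0.0131
grasp_force: 70.7
```

```bash
python3 s.py
```

```text
[1.514 0.306 0.735] [-2.2  6.9  5.7] [1.7990e+02 2.0000e-02 1.5977e+02] [ 0.5467 -0.0161  0.1169] [ -4.01 -48.04  44.73  -0.77  -1.91   0.23]
```

Request:
{"fn": "arm_command", "kwargs": {"series": [[0,0,0,0.025],[0,0,0,0.05],[0,0,0,0.075],[0,0,0,0.1],[0,0,0,0.12]]}}

```text
time: 12.4
ee_pos: [0.5467, -0.0157, 0.1169]
tcp_rot: [179.9, -0.0, 152.9]
wrist_force: [0.1, 7.4, 5.5]
opening: 0.0131
grasp_force: 71.3
```

```bash
python3 s.py
```

```text
[1.707 0.102 0.987] [0.1 7.4 5.5] [ 1.7986e+02 -1.0000e-02  1.5294e+02] [ 0.5467 -0.0157  0.1169] [ -5.01 -48.28  44.68  -0.39  -2.28   0.75]
```

Request:
{"fn": "arm_command", "kwargs": {"series": [[0,0,0,0.025],[0,0,0,0.05],[0,0,0,0.075],[0,0,0,0.1],[0,0,0,0.12]]}}

```text
time: 12.9
ee_pos: [0.5465, -0.0159, 0.1169]
tcp_rot: [179.9, -0.0, 146.1]
wrist_force: [-2.1, 6.0, 5.2]
opening: 0.0131
grasp_force: 72.2
```

```bash
python3 s.py
```

```text
[1.469 0.383 1.202] [-2.1  6.   5.2] [ 1.7991e+02 -3.0000e-02  1.4607e+02] [ 0.5465 -0.0159  0.1169] [ -4.29 -48.18  44.95  -0.84  -1.86   0.82]
```

Request:
{"fn": "arm_command", "kwargs": {"series": [[0.0003,0.0004,0,0],[0.0006,0.0008,0,0],[0.0006,0.0008,-0.001,0],[0.0006,0.0008,-0.002,0],[0.0006,0.0008,-0.003,0]]}}

```text
time: 13.4
ee_pos: [0.5461, -0.0157, 0.1172]
tcp_rot: [-179.9, -0.1, 146.1]
wrist_force: [7.2, 4.0, -21.5]
opening: 0.0133
grasp_force: 68.6
```

```bash
python3 s.py
```

```text
[ 0.716 -1.682  1.01 ] [  7.2   4.  -21.5] [-1.7994e+02 -1.3000e-01  1.4605e+02] [ 0.5461 -0.0157  0.1172] [ -2.53 -62.61  54.93   2.98  -0.98   0.99]
```

Request:
{"fn": "arm_command", "kwargs": {"series": [[-0.0003,0.0002,-0.0003,0],[-0.0006,0.0004,-0.0006,0],[-0.0006,0.0004,-0.001,0],[-0.0006,0.0004,-0.0015,0],[-0.0006,0.0004,-0.002,0]]}}

```text
time: 13.9
ee_pos: [0.5461, -0.0159, 0.1185]
tcp_rot: [-179.9, -0.2, 146.0]
wrist_force: [4.5, 1.8, -27.0]
opening: 0.0129
grasp_force: 69.1
```

```bash
python3 s.py
```

```text
[ 0.597 -1.287  0.726] [  4.5   1.8 -27. ] [-179.87   -0.21  146.01] [ 0.5461 -0.0159  0.1185] [ -1.96 -65.33  58.25   2.29  -0.82   0.74]
```

Request:
{"fn": "arm_command", "kwargs": {"series": [[-0.0004,0.0001,0,0],[-0.0004,0.0001,-0.0004,0],[-0.0004,0.0001,-0.0008,0],[-0.0004,0.0001,-0.0012,0],[-0.0004,0.0001,-0.0016,0]]}}

```text
time: 14.4
ee_pos: [0.5462, -0.016, 0.1196]
tcp_rot: [-179.8, -0.3, 146.0]
wrist_force: [4.2, 1.9, -29.0]
opening: 0.013
grasp_force: 68.8
```

```bash
python3 s.py
```

```text
[ 0.642 -1.168  0.684] [  4.2   1.9 -29. ] [-179.84   -0.27  146.01] [ 0.5462 -0.016   0.1196] [ -2.01 -66.56  59.5    2.14  -0.83   0.74]
```

```bash
python3 - <<'E'
from h import *
c,K,T=cam("wrist")
cv2.imwrite("pics/w4.png",np.clip(cv2.resize(c["color"][120:300,200:440],None,fx=3.3,fy=3.3,interpolation=2)*1.6,0,255).astype(np.uint8))
p=bot.get_obs()["ee_pos"]
for z in (.07,.0726,.076,.0787): print(z,proj(K,T,[p[0],p[1],z])*3.3-[660,396])
E
python3 s.py
```

```text
0.07 [395.41543775 346.61224755]
0.0726 [395.4413983  352.10293648]
0.076 [395.47630338 359.48540414]
0.0787 [395.50482644 365.51806916]
[ 0.599 -1.104  0.731] [  2.8   2.3 -27.7] [-179.84   -0.26  146.01] [ 0.5462 -0.016   0.1197] [ -1.94 -65.81  58.96   2.    -0.8    0.74]
```

View pics/w4.png

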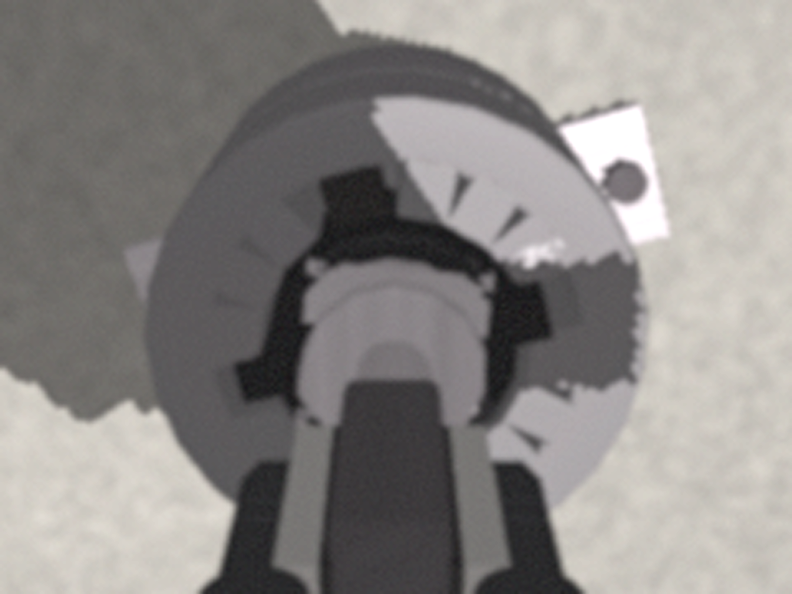

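Request:
{"fn": "arm_command", "kwargs": {"series": [[-0.0002,0.0004,0,-0.03],[-0.0002,0.0004,0,-0.06],[-0.0002,0.0004,0,-0.09],[-0.0002,0.0004,-0.0005,-0.09],[-0.0002,0.0004,-0.001,-0.09]]}}

```text
time: 14.95
ee_pos: [0.5476, -0.016, 0.1239]
tcp_rot: [-180.0, -0.0, 151.2]
wrist_force: [-1.4, -0.6, -15.3]
opening: 0.0132
grasp_force: 70.1
```

```bash
python3 s.py
```

```text
[-0.177  0.497 -0.035] [ -1.4  -0.6 -15.3] [-1.7996e+02 -2.0000e-02  1.5115e+02] [ 0.5476 -0.016   0.1239] [  0.49 -59.46  55.41  -0.88   0.3   -0.09]
```

Request:
{"fn": "arm_command", "kwargs": {"series": [[0.0003,0,-0.0012,0],[0.0003,0,-0.0024,0],[0.0003,0,-0.0036,0],[0.0003,0,-0.005,0],[0.0003,0,-0.0065,0]]}}

```text
time: 15.45
ee_pos: [0.5477, -0.0155, 0.1305]
tcp_rot: [180.0, -0.0, 151.2]
wrist_force: [-0.3, 0.1, -14.5]
opening: 0.0136
grasp_force: 70.1
```

```bash
python3 s.py
```

```text
[0.042 0.37  0.003] [ -0.3   0.1 -14.5] [179.99  -0.   151.19] [ 0.5477 -0.0155  0.1305] [-3.000e-02 -5.932e+01  5.495e+01 -6.500e-01 -4.000e-02 -2.000e-02]
```

Drawing smoothly at about 10 N net, with no side load.

Request:
{"fn": "arm_command", "kwargs": {"series": [[0,0,-0.0016,0],[0,0,-0.0032,0],[0,0,-0.0048,0],[0,0,-0.0064,0],[0,0,-0.008,0]]}}

```text
time: 15.95
ee_pos: [0.5477, -0.0156, 0.1385]
tcp_rot: [180.0, 0.0, 151.2]
wrist_force: [-0.8, 0.8, -14.7]
opening: 0.0133
grasp_force: 70.1
```

Request:
{"fn": "arm_command", "kwargs": {"series": [[0,0,-0.002,0],[0,0,-0.004,0],[0,0,-0.006,0],[0,0,-0.008,0],[0,0,-0.01,0]]}}

```text
time: 16.45
ee_pos: [0.5483, -0.0157, 0.1495]
tcp_rot: [180.0, 0.1, 151.2]
wrist_force: [0.1, -0.1, -4.6]
opening: 0.0131
grasp_force: 71.6
```

Request:
{"fn": "arm_command", "kwargs": {"series": [[0,0,-0.003,0],[0,0,-0.006,0],[0,0,-0.012,0],[0,0,-0.02,0],[0,0,-0.03,0]]}}

```text
time: 16.95
ee_pos: [0.5476, -0.0156, 0.1791]
tcp_rot: [-180.0, -0.0, 151.2]
wrist_force: [1.3, 0.1, -4.0]
opening: 0.013
grasp_force: 71.6
```

```bash
python3 - <<'E'
from h import *
c,K,T=cam("wrist");cs,Ks,Ts=cam("scene")
a=cv2.resize(c["color"][110:310,200:440],None,fx=1.6,fy=1.6); b=cv2.resize(cs["color"][110:270,240:400],(400,400),interpolation=2)
o=np.zeros((400,800,3),np.uint8); o[:a.shape[0],:a.shape[1]]=a; o[:,400:]=b; cv2.imwrite("pics/w5.png",np.clip(o*1.3,0,255).astype(np.uint8))
r=cs; 
for n,(K,T) in {"scene":(Ks,Ts)}.items():
    for d in bot.mark_of(n,"tray")[:1]: print(n,d["location"],atz(K,T,d["location"],0))
ct,Kt,Tt=cam("top")
for t in ("tray","mug","screwdriver"):
    for d in bot.mark_of("top",t)[:1]: print(t,d["location"],atz(Kt,Tt,d["location"],0))
# tray corners from top crop0 rim z=.028
for p in ((600,148),(738,154),(738,292),(597,289)): print(atz(Kt,Tt,(130+p[0]/2.162,130+p[1]/2.162),.028).round(3))
E
python3 s.py
```

```text
scene [294.7, 150.4] [ 0.49530674 -0.28593785  0.        ]
tray [435.7, 231.5] [ 0.49995232 -0.28839215  0.        ]
mug [448.7, 147.4] [ 0.70447102 -0.32460048  0.        ]
[ 0.574 -0.215  0.028]
[ 0.57  -0.364  0.028]
[ 0.424 -0.359  0.028]
[ 0.425 -0.21   0.028]
[ 0.002  0.002 -0.035] [ 0.9  0.  -4.5] [-1.7998e+02 -3.0000e-02  1.5119e+02] [ 0.5475 -0.0156  0.178 ] [  0.   -53.86  49.41   0.    -0.    -0.  ]
```

View pics/w5.png

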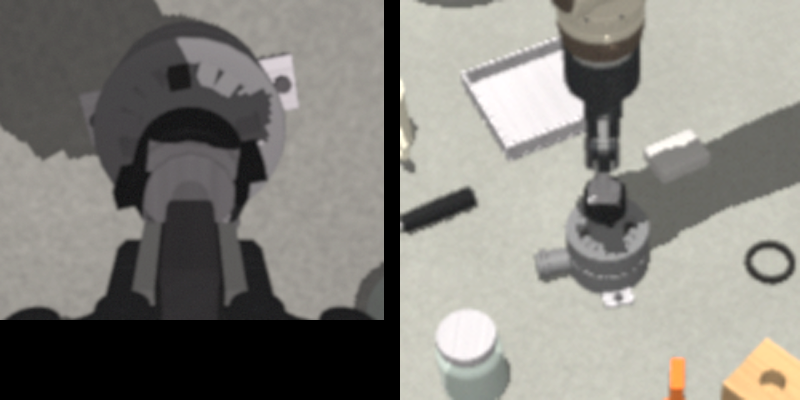

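The left half shows the plug following the rod out of the bore. The right half (scene) shows it hanging clear above the pump, with the empty stand at lower right. Next I carry it to the tray centre at about (0.498, -0.287).

```bash
python3 go.py 0.498 -0.287 0.16 151.2
```

```text
q [-1.6  3.9  3.  89.2  0.  27.2] pos [ 0.5475 -0.0156  0.178 ] rot [-1.7998e+02 -3.0000e-02  1.5119e+02] F [ 0.9  0.  -4.5] t 17.3 open 0.0128 71.6
shift [-0.0874 -0.2616  0.018 ] turn rad -0.0003
```

Request:
{"fn": "arm_command", "kwargs": {"series": [[-0.004,-0.012,0,0],[-0.013,-0.04,0,0],[-0.025,-0.075,0,0],[-0.037,-0.11,0,0],[-0.049,-0.147,0,0]]}}

```text
time: 17.8
ee_pos: [0.519, -0.1698, 0.1782]
tcp_rot: [-180.0, -0.0, 151.2]
wrist_force: [0.8, 0.5, -3.8]
opening: 0.013
grasp_force: 71.6
```

Request:
{"fn": "arm_command", "kwargs": {"series": [[-0.012,-0.036,0,0],[-0.023,-0.068,0,0],[-0.031,-0.094,0.004,0],[-0.0365,-0.109,0.01,0],[-0.0384,-0.1146,0.018,0]]}}

```text
time: 18.3
ee_pos: [0.4976, -0.2885, 0.1598]
tcp_rot: [-180.0, -0.0, 151.1]
wrist_force: [-0.6, -0.6, -5.6]
opening: 0.0133
grasp_force: 71.6
```

Request:
{"fn": "arm_command", "kwargs": {"series": [[0,0,0.01,0],[0,0,0.025,0],[0,0,0.04,0],[0,0,0.055,0],[0,0,0.065,0]]}}

```text
time: 18.8
ee_pos: [0.4978, -0.2861, 0.0933]
tcp_rot: [180.0, -0.1, 151.2]
wrist_force: [-0.4, 0.4, -5.1]
opening: 0.0131
grasp_force: 71.6
```

```bash
python3 go.py 0.498 -0.287 0.081 151.2
```

```text
q [-29.9   7.9  -2.   80.2   0.   -1.1] pos [ 0.4978 -0.2861  0.0933] rot [ 1.8000e+02 -1.0000e-01  1.5124e+02] F [-0.4  0.4 -5.1] t 18.8 open 0.0131 71.6
shift [-0.0007 -0.0007  0.0123] turn rad 0.0007
```

Request:
{"fn": "arm_command", "kwargs": {"series": [[0,0,0.003,0],[0,0,0.006,0],[0,0,0.0085,0],[0,0,0.01,0],[0,0,0.0115,0]]}}

```text
time: 19.3
ee_pos: [0.4984, -0.2872, 0.0842]
tcp_rot: [-180.0, 0.0, 151.2]
wrist_force: [-0.2, -0.0, -3.9]
opening: 0.0131
grasp_force: 71.6
```

Request:
{"fn": "arm_command", "kwargs": {"series": [[0,0,0.0004,0],[0,0,0.0008,0],[0,0,0.0012,0],[0,0,0.0016,0],[0,0,0.0016,0]]}}

```text
time: 19.8
ee_pos: [0.4982, -0.287, 0.0823]
tcp_rot: [-180.0, -0.0, 151.2]
wrist_force: [0.4, -0.1, -4.0]
opening: 0.0137
grasp_force: 71.6
```

Request:
{"fn": "arm_command", "kwargs": {"series": [[0,0,0.0004,0],[0,0,0.0008,0],[0,0,0.0012,0],[0,0,0.0016,0],[0,0,0.0018,0]]}}

```text
time: 20.3
ee_pos: [0.4983, -0.287, 0.0809]
tcp_rot: [180.0, 0.0, 151.2]
wrist_force: [-1.5, 1.3, 0.6]
opening: 0.0133
grasp_force: 72.1
```

Request:
{"fn": "arm_command", "kwargs": {"series": [[0,0,0,0],[0,0,0,0],[0,0,0,0],[0,0,0,0],[0,0,0,0]], "hand": 0.05, "grip_force": 20}}

```text
time: 20.8
ee_pos: [0.4982, -0.287, 0.0805]
tcp_rot: [-180.0, 0.0, 151.2]
wrist_force: [0.8, 0.2, 1.0]
opening: 0.05
grasp_force: 0.0
```

Request:
{"fn": "arm_command", "kwargs": {"series": [[0,0,-0.01,0],[0,0,-0.03,0],[0,0,-0.06,0],[0,0,-0.09,0],[0,0,-0.12,0]]}}

```text
time: 21.3
ee_pos: [0.4981, -0.2869, 0.2025]
tcp_rot: [-180.0, 0.0, 151.2]
wrist_force: [1.0, 0.1, 0.3]
opening: 0.0499
grasp_force: 0.0
```

```bash
python3 - <<'E'
from h import *
c,K,T=cam("wrist");cs,Ks,Ts=cam("scene")
a=c["color"][60:380,120:520]; b=cv2.resize(cs["color"][90:250,230:430],(400,320),interpolation=2)
cv2.imwrite("pics/w6.png",np.clip(np.hstack([a,b])*1.3,0,255).astype(np.uint8))
E
python3 s.py
```

```text
[-0.01  -0.049 -0.05 ] [-0.9 -0.1  0.7] [-179.99    0.41  151.19] [ 0.4994 -0.2877  0.2059] [  0.   -53.63  46.67   0.94  -0.    -0.  ]
```

View pics/w6.png

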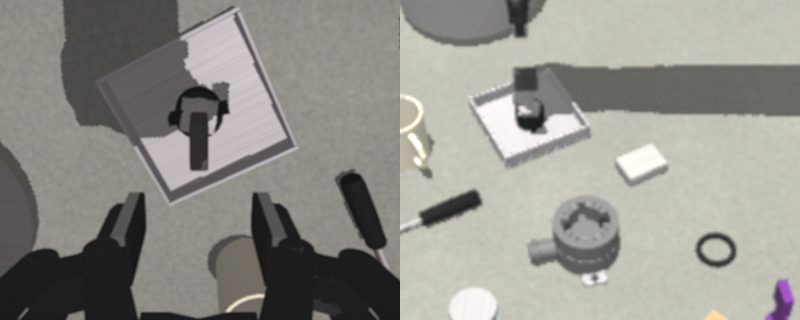

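The plug and puller stand upright together in the tray (wrist view, about (198,115)). The bore is empty and nothing else has moved.

```bash
python3 -c "
from workcell import bot
print(bot.job_done())"
```

```text
the job is handed in; nothing more can be done
None
```

The plug is out of the bore and stands upright in the steel tray with the puller screwed into it; I handed the job in at about 21 s, and early in the draw the pull briefly reached about 29 N until I eased the screw torque, after which it came out at roughly 15 N.

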